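Pin a pneumatic cylinder's fork to its lug

TASK

Couple the pneumatic cylinder to the white acrylic lug plate: take the clevis pin with the tall knob from its holder, bring the fork over the lug, and push the pin down through the fork and the lug until its knob sits fully home on the fork, then let go. The lug's hole cannot be relied on to be in the middle, so feel for it gently: never press the pin against the rig with more than about 30 N, or the acrylic cracks. Leave the flat-headed spare pin, the pliers, the screwdriver and the bottle where they are.

Things in the scene. Friction and masses are not known exactly. Their poses are not given: they have to be found in the camera images.
- rig: Fixed test rig: perforated blue acrylic plate 400 x 170 x 8 mm screwed to the bench, a swivel post at one end, an aluminium angle bracket with the lug plate at the other. Origin on the bench, on the rig's centreline. x runs level along the centreline from the post (axis at x = -225, y = 0 mm) to the bracket, y level across the rig, z up.
- nominal (a point): Point at x = 0, y = 0 of the rig, 67 mm above the bench; axes as the rig. It marks the lug's top face: a level white acrylic plate 10 mm thick, 86 mm wide in y, free edge at x = -14 mm, one 13 mm through hole, square rim. The bracket is bolted firmly, but through crosswise slots: the hole lies at x = 0 and anywhere from y = -13 to +13 mm. Its setting is not measured; the fork hides it.
- fork_eye (a point): Centre of the upper mouth (76 mm above the bench) of the hole in the cylinder's steel fork. The fork is 28 mm wide and high: two level cheeks 8 mm thick and 12 mm apart, each with a 13 mm hole; the lug passes between them with 1 mm to spare above and below. x points out along the rod, away from the post, z up. At the start it stands 28 to 59 mm to the rig's +y side, 8 to 28 mm short of x = 0.
- post (a point): Swivel axis of the cylinder, 62 mm above the bench; axes as the rig. The fork swings level about it (0.4 rad either way) and slides with the rod (eye 205 to 231 mm from it). Friction: about 0.5 N at the eye sideways, 1.5 N along the rod; it stays where left and follows a pin put in its upper cheek (0.5 mm play all round). Cylinder: 36 mm thick, its front 138 mm from the post, fittings to 95 mm above the bench.
- pin_knob (a point): Centre of the loose clevis pin's knob (pin about 70 g): dark round knob 22 mm in diameter, 32 mm high, its top 16 mm above and its underside 16 mm below this point, on a round steel shank 12 mm in diameter and 40 mm long whose last 2.5 mm taper to 9.6 mm. At the start it stands upright in the holder, the knob resting on the holder's top face. z points from the shank's end to the knob.
- pin_tip (a point): Centre of the lower end face of the clevis pin's shank, 56 mm below the knob's centre. z points towards the knob.
- holder: Fixed white printed block 56 mm (its x) by 130 mm (its y) and 50 mm high, with two upright 14.5 mm holes 66 mm apart along its y; the clevis pin stands in one, the spare pin in the other, either way round. Origin at the centre of its underside.
- spare: Spare pin standing in the holder's other hole, to be left alone: flat round head 29 mm in diameter and 8 mm high lying on the holder, on a 34 mm shank. Origin at the shank's lower end.
- pliers: Pliers with blue grips, about 175 mm long and 65 mm wide, lying on the bench beyond the rig, to be left alone. Origin below the pivot, x towards the jaws.
- screwdriver: Screwdriver with an orange handle lying on the bench beyond the rig, to be left alone. x towards the blade.
- bottle: Clear bottle 60 mm in diameter, 150 mm high, standing on the bench, to be left alone. Origin at the centre of its base.
Not all that is in view belongs to the job. Of the things like the part that bears pin_knob, leave any that is purple; of the rest the larger one is meant.

How it is judged (in metres and radians):
At the end, for the whole second after the job is handed in: Clevis pin released and upright (0.08 rad) through the fork, its end at least 37.5 mm below the fork's top (knob home within 2.5 mm) and within 4 mm of the eye's axis; the fork's eye within 6 mm of x = 0 and 16 mm of y = 0 of the rig, so that the pin is in the lug's hole (z of pin_tip in the frame of fork_eye below -0.0375 m and horizontal distance between pin_tip and fork_eye below 0.004 m and angle between the z axis of pin_tip and the z axis of fork_eye, either way round below 0.08 rad and x of fork_eye in the frame of rig between -0.006 and 0.006 m and y of fork_eye in the frame of rig between -0.016 and 0.016 m); the robot touches nothing.
It fails at once if the pin is pressed against the rig (fork, lug or anything it carries) with more than 30 N (contact force between pin and rig above 30 N).
It fails at once if the spare pin, the pliers, the screwdriver or the bottle is moved by more than 15 mm (distance of any of spare, pliers, screwdriver, bottle from where it was at the start of the episode above 0.015 m).
It also fails if it takes over 56 s, if anything falls off the work surface, if the arm or the gripper's body presses on something with over 40 N, if the wrist force passes 120 N, or if a joint passes its speed limit or range.

ROBOT

A 6-joint arm with a two-finger parallel gripper is mounted at the origin on the work surface. World frame = base frame: x ahead of the robot, y to its left, z up, the work surface at z = 0. Lengths are in mm, angles in rad, forces in N, time in s.
With the tool pointing down it reaches from about 275 to 750 mm from the base axis. Payload 10.2 kg.
Tool frame: the origin (TCP) lies at the centre of the arm's flange, where the gripper is bolted on; the fingertips stand ctrl.tip_reach ahead of it and the grasp point (between the pads) lies 155 mm ahead of it (ctrl.tip_reach is the distance from the TCP to the fingertips, in mm); z points along the fingers, y is the direction in which the jaws open and shut (so a half turn about z gives the same grasp; the last joint's range is limited). The gripper opens to 85 mm and grips with 20 to 120 N. Pads are 22 mm wide; open, the fingers measure 114 mm over their backs; the gripper's body (76 mm by 85 mm) begins 54 mm behind the grasp point. The pads swing forward as they close: fully open they stand 13 mm farther back than shut.
Start: joints at [-1.56, 0.313, 1.498, -0, 1.331, -0.223], TCP at [121.616, -510.727, 404.694] pointing down, gripper open.
Joint ranges: [-2.94, 2.94], [-0.97, 2.17], [0.19, 2.56], [-1.23, 4.37], [0.02, 3.11], [-2.88, 2.88]. Speed limits (rad/s): [2.39, 2.39, 3.01, 3.14, 3.14, 3.14].

INTERFACE

Orientations are given as a unit quaternion [w, x, y, z].
In Python, from rig import ctrl, viewer gives the robot as it stands.
- The arm moves only by the tool drive_tool, never from a script. Its argument "rows" is a list that holds one entry, the list of rows, each a list of 6 numbers: the shift along the world's x, y, z normalised to -1 to 1, where 1 is 0.1 m, then the turn, a rotation vector about the world's x, y, z normalised to -1 to 1, where 1 is 90 degrees. A call has 1 to 10 rows; each row is the pose to reach, as a shift and turn from the pose measured when the call began; what a row does not reach only later rows make up. A row lasts 1/8 s, in which the tool goes at most 62.5 mm and 10.7 degrees, less where a joint would pass 70% of its speed; a pose out of reach is approached as far as the arm can. A call with a number of a shift or a turn outside -1 to 1 is refused whole. A call with a gripper value outside its range is refused whole. "fingers" is the opening, from -1 (shut) to 1 (fully open), set as the call begins (left out, the last holds). The fingers move at their own pace and stop on an object; "force" is the grip in N (left out, the last holds). Time passes only in rows, so rows that repeat a pose let the fingers close. It gives the time, the measured TCP pose, the force and the opening at its end, in the units of the state.
- ctrl.sense(): the state, without advancing time (a new reading comes with each control period).
- viewer.capture(name): name is "side" or "top"; returns the picture (384x512x3 uint8, red, green, blue); there is no depth.
- viewer.calibration(name): a dict with "mtx" (3x3 intrinsics, pixels), "extrinsics" (4x4, takes a point from camera to world coordinates). Camera axes: x right, y up, looking along -z (the intrinsics and any distortion apply to the point x, -y, -z); pixel columns grow to the right and rows downward; lengths in mm; the calibration is good to about 2 mm. A picture is of the moment at which its call begins. calibration takes no time and is no camera call.
- ctrl.finish_job(): hands the job in, once; it reports no verdict.
The state is a dict: "time_s": time; "joints": joint angles; "dq": joint speeds; "tau": joint torques, N m; "eef_pos": TCP position; "ee_rot": TCP orientation; "force": force on the tool from outside, world axes, zero at the start; "wrist_torque": the same for the moment, N m; "grip_width": opening from 0.0 (shut) to 1.0 (fully open).
Only numpy, scipy, OpenCV 4.12 (cv2) and the standard library are available. Lean on these libraries where they do the work, as an engineer would, in place of code of your own. Each camera call takes 0.05 s, during which the arm holds its last target.

## Working session

There is one attempt and no reset: what is moved stays moved. The work goes in short steps, Python scripts to look and compute and a tool call to move; the robot and the scene stay as the last step left them, time stands still between calls to the robot, and variables do not carry over. Pictures are saved under pics/ and viewed, and the job is handed in when it is done.

Besides the shell and the picture viewer there is one more tool, called after "Emit:" as name([rows], argument=value, ...), one row to a line, values as JSON. drive_tool: Moves the arm, as the interface text tells. Scaled input: -1 to 1 covers 0.1 m each way for a shift and 90 degrees each way for a turn. Its arguments: {"type":"object","properties":{"rows":{"type":"array","items":{"type":"array","items":{"type":"array","items":{"type":"number"}}}},"fingers":{"type":"number"},"force":{"type":"number"}},"required":["rows"]}

```bash
ls; mkdir -p pics; python3 - <<'E'
from rig import ctrl, viewer
import cv2,numpy as np
np.set_printoptions(precision=2,suppress=True)
for n in("side","top"):
    im=viewer.capture(n); cv2.imwrite(f"pics/{n}0.png",im[:,:,::-1])
    c=viewer.calibration(n);print(n,c)
print(ctrl.sense(),ctrl.tip_reach)
E
```

```text
pics
side {'mtx': array([[460.58,   0.  , 258.92],
       [  0.  , 460.58, 193.05],
       [  0.  ,   0.  ,   1.  ]]), 'extrinsics': array([[ -1.  ,  -0.  ,  -0.02, 587.16],
       [ -0.01,  -0.69,   0.72, 829.5 ],
       [ -0.02,   0.72,   0.69, 782.79],
       [  0.  ,   0.  ,   0.  ,   1.  ]])}
top {'mtx': array([[397.68,   0.  , 249.88],
       [  0.  , 397.68, 190.35],
       [  0.  ,   0.  ,   1.  ]]), 'extrinsics': array([[  -0.03,    0.98,   -0.17,  426.89],
       [  -1.  ,   -0.03,   -0.  ,   74.72],
       [  -0.01,    0.17,    0.99, 1165.71],
       [   0.  ,    0.  ,    0.  ,    1.  ]])}
{'time_s': 0.1, 'joints': array([-1.56,  0.31,  1.5 , -0.  ,  1.33, -0.22]), 'dq': array([ 0., -0., -0., -0.,  0., -0.]), 'tau': array([  0.  , -41.29, -26.01,  -0.  ,   0.  ,  -0.  ]), 'eef_pos': array([ 121.61, -510.7 ,  404.19]), 'ee_rot': array([-0.  ,  0.99,  0.12,  0.  ]), 'force': array([ 0.49, -0.08, -0.34]), 'wrist_torque': array([ 0.02, -0.01, -0.02]), 'grip_width': 1.0022541023976623} 173.4
```

View pics/side0.png

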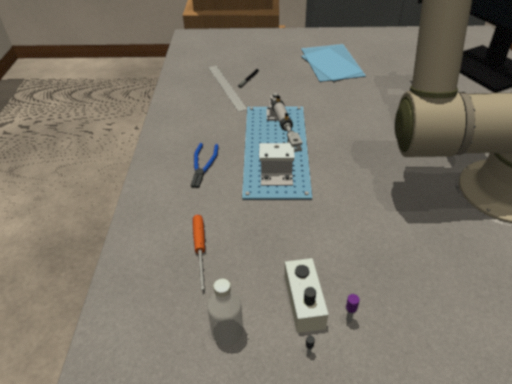

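View pics/top0.png

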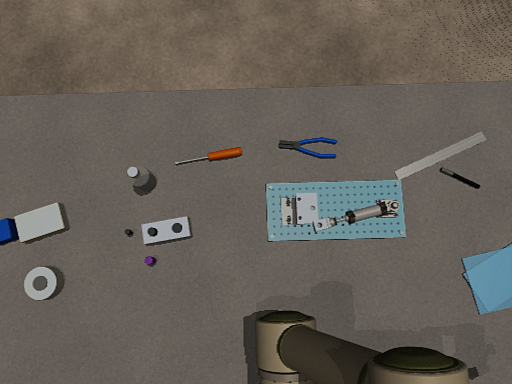

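```bash
cat > h.py <<'E'
from rig import ctrl, viewer
import cv2,numpy as np
np.set_printoptions(precision=2,suppress=True)
def ray(n,u,v):
    c=viewer.calibration(n);K=c['mtx'];T=c['extrinsics']
    d=np.array([(u-K[0,2])/K[0,0],-(v-K[1,2])/K[1,1],-1.])
    return T[:3,3],T[:3,:3]@d
def atz(n,u,v,z):
    o,d=ray(n,u,v);return o+d*(z-o[2])/d[2]
def proj(n,p):
    c=viewer.calibration(n);K=c['mtx'];T=c['extrinsics']
    q=T[:3,:3].T@(np.asarray(p,float)-T[:3,3])
    return np.array([K[0,0]*q[0]/-q[2]+K[0,2],K[1,1]*-q[1]/-q[2]+K[1,2]])
def crop(n,im,x0,x1,y0,y1,s,name):
    c=cv2.resize(im[y0:y1,x0:x1,::-1],None,fx=s,fy=s,interpolation=cv2.INTER_CUBIC)
    cv2.imwrite(f"pics/{name}.png",c)
def tri(a,b):
    (o1,d1),(o2,d2)=ray("top",*a),ray("side",*b)
    A=np.c_[d1,-d2];t=np.linalg.lstsq(A,o2-o1,rcond=None)[0]
    p,q=o1+t[0]*d1,o2+t[1]*d2
    return (p+q)/2,np.linalg.norm(p-q)
E
python3 - <<'E'
from h import *
t=cv2.imread('pics/top0.png')[:,:,::-1];s=cv2.imread('pics/side0.png')[:,:,::-1]
crop('top',t,260,410,175,245,5,'t_rig');crop('top',t,115,205,205,275,8,'t_hold')
crop('side',s,235,325,90,205,5,'s_rig');crop('side',s,275,370,250,360,5,'s_hold')
E
```

```text
(no output)
```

View pics/t_rig.png

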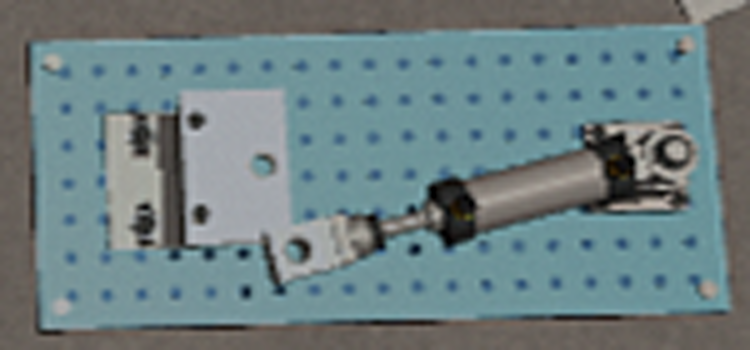

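View pics/t_hold.png

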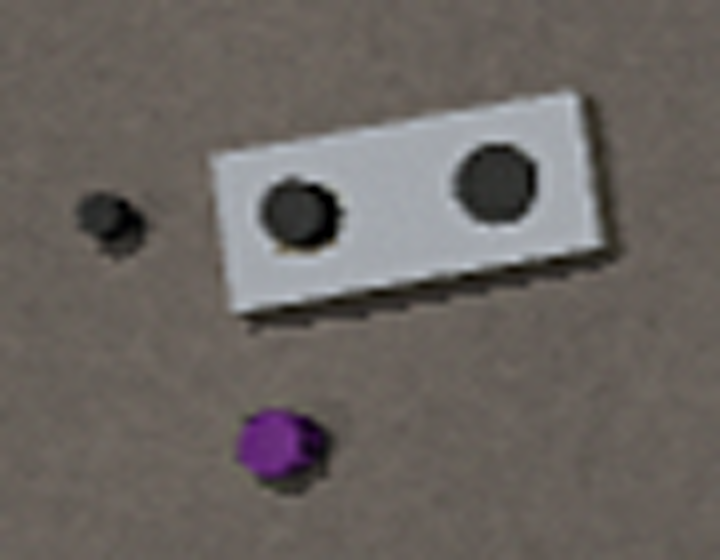

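View pics/s_rig.png

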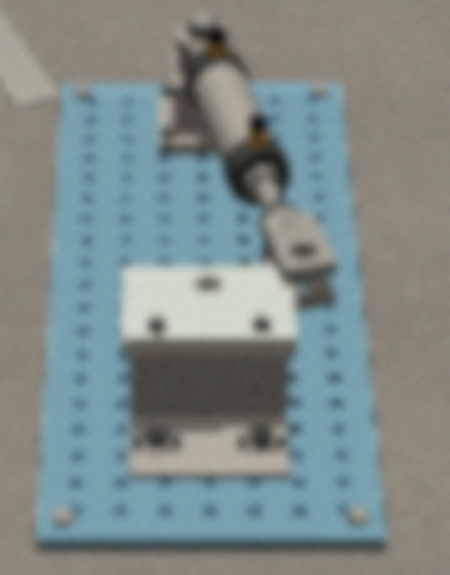

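View pics/s_hold.png

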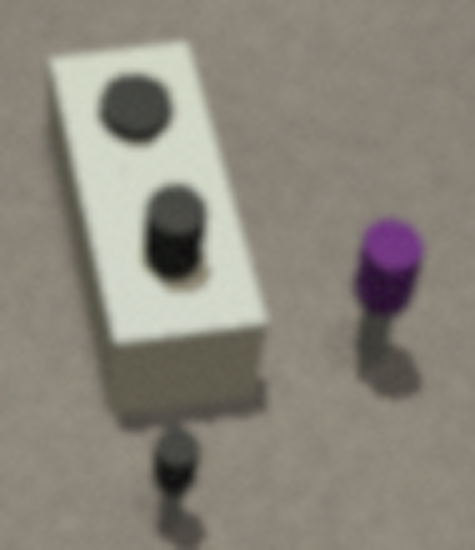

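```bash
python3 - <<'E'
from h import *
T=lambda x,y:((x+.5)/5-.5+260,(y+.5)/5-.5+175)
S=lambda x,y:((x+.5)/5-.5+235,(y+.5)/5-.5+90)
print("plate corners z8");C=[atz("top",*T(*p),8)[:2] for p in[(30,42),(703,25),(742,313),(40,330)]]
print(C)
for a,b in((0,1),(1,2),(2,3),(3,0)):print(np.linalg.norm(C[a]-C[b]))
for nm,p in(("LpL",(60,84)),("R",(342,86)),("br",(384,540)),("bl",(40,540))):print(nm,atz("side",*S(*p),8))
print("lug top hole",atz("top",*T(264,164),67),"side",atz("side",*S(209,284),67))
print("tri",tri(T(264,164),S(209,284)))
print("lug corners top");
for p in[(180,91),(283,89),(290,240),(185,246)]:print(atz("top",*T(*p),67))
for p in[(124,267),(290,267),(297,342),(121,338)]:print('s',atz("side",*S(*p),67))
print("fork eye",atz("top",*T(298,249),76),atz("side",*S(303,250),76),tri(T(298,249),S(303,250)))
print("post",tri(T(676,151),S(205,30)))
T=lambda x,y:((x+.5)/8-.5+115,(y+.5)/8-.5+205)
S=lambda x,y:((x+.5)/5-.5+275,(y+.5)/5-.5+250)
print("knob top",atz("top",*T(294,211),82),atz("side",*S(176,211),82),tri(T(294,211),S(176,211)))
print("spare top",atz("top",*T(497,184),58),atz("side",*S(136,106),58),tri(T(497,184),S(136,106)))
for p in[(211,156),(578,91),(604,245),(236,311)]:print('hold',atz("top",*T(*p),50))
for p in[(50,58),(188,41),(267,322),(115,343)]:print('hold s',atz("side",*S(*p),50))
print('purple',tri(T(270,444),S(392,242)))
E
```

```text
plate corners z8
[array([647.69,  30.48]), array([ 645.83, -367.95]), array([ 476.02, -374.62]), array([478.13,  30.74])]
398.4358267724413
169.94516749290207
405.37110987107656
169.5553833245803
LpL [ 649.47 -368.9     8.  ]
R [ 478.19 -364.1     8.  ]
br [481.38  31.35   8.  ]
bl [647.39  30.22   8.  ]
lug top hole [563.47 -94.81  67.  ] side [564.09 -93.88  67.  ]
tri (array([563.83, -94.99,  66.08]), np.float64(0.4777952744517589))
lug corners top
[605.98 -50.16  67.  ]
[ 605.38 -107.77   67.  ]
[ 520.81 -106.79   67.  ]
[519.22 -48.71  67.  ]
s [ 607.11 -108.42   67.  ]
s [ 522.69 -107.46   67.  ]
s [521.85 -47.3   67.  ]
s [608.06 -51.26  67.  ]
fork eye [ 514.99 -109.39   76.  ] [ 516.33 -109.7    76.  ] (array([ 515.67, -109.51,   76.  ]), np.float64(1.358665865440713))
post (array([ 562.74, -321.06,   74.43]), np.float64(0.4866880801747083))
knob top [510.23 348.98  82.  ] [511.94 350.76  82.  ] (array([511.05, 349.41,  79.81]), np.float64(1.3420220434343886))
spare top [519.37 284.39  58.  ] [521.47 286.2   58.  ] (array([520.41, 284.67,  55.71]), np.float64(1.728665066545719))
hold [532.84 386.55  50.  ]
hold [551.94 257.41  50.  ]
hold [497.63 248.42  50.  ]
hold [478.49 376.86  50.  ]
hold s [553.67 256.51  50.  ]
hold s [498.06 248.09  50.  ]
hold s [479.04 376.37  50.  ]
hold s [534.26 384.94  50.  ]
purple (array([433.36, 358.1 ,  73.  ]), np.float64(2.1133246598328683))
```

```bash
python3 - <<'E'
from h import *
q=ctrl.sense()['ee_rot'];print(q.tolist(), np.degrees(2*np.arctan2(q[2],q[1])))
E
```

```text
[-0.0005770651318144771, 0.9931740647512323, 0.116640225173869, 4.441551484673459e-05] 13.39648180888135
```

Emit:
drive_tool([
  [[0.3,0.5,0,0,0,0.1],[0.6,1,0,0,0,0.2],[0.6,1,0,0,0,0.3]],
], fingers=1, force=40)

```text
time_s: 0.48
eef_pos: [183.0, -408.2, 404.3]
ee_rot: [-0.001, 0.937, 0.349, 0.0]
force: [-0.5, 0.7, -0.7]
grip_width: 1.001
```

Emit:
drive_tool([
  [[0.25,0.5,0,0,0,0.1],[0.5,1,0,0,0,0.2],[0.5,1,0,0,0,0.3]],
])

```text
time_s: 0.85
eef_pos: [234.0, -305.6, 404.3]
ee_rot: [-0.001, 0.827, 0.562, 0.0]
force: [1.1, -1.3, 0.9]
grip_width: 0.998
```

Emit:
drive_tool([
  [[0.25,0.5,0,0,0,0.1],[0.5,1,0,0,0,0.2],[0.5,1,0,0,0,0.24]],
])

```text
time_s: 1.23
eef_pos: [284.9, -202.9, 404.3]
ee_rot: [-0.001, 0.704, 0.71, 0.0]
force: [0.8, -0.9, 0.3]
grip_width: 0.998
```

Emit:
drive_tool([
  [[0.25,0.5,0,0,0,0],[0.5,1,0,0,0,0]],
])

```text
time_s: 1.48
eef_pos: [335.1, -101.7, 404.3]
ee_rot: [-0.001, 0.705, 0.709, 0.0]
force: [0.8, -0.8, 0.3]
grip_width: 0.997
```

Emit:
drive_tool([
  [[0.25,0.5,0,0,0,0],[0.5,1,0,0,0,0]],
])

```text
time_s: 1.72
eef_pos: [385.5, 0.2, 404.3]
ee_rot: [-0.001, 0.705, 0.709, 0.0]
force: [1.5, -1.2, 0.7]
grip_width: 0.998
```

Emit:
drive_tool([
  [[0.25,0.5,0,0,0,0],[0.5,1,0,0,0,0]],
])

```text
time_s: 1.98
eef_pos: [435.9, 102.3, 404.2]
ee_rot: [-0.001, 0.705, 0.709, 0.0]
force: [0.6, -1.0, 0.3]
grip_width: 1.001
```

Emit:
drive_tool([
  [[0.25,0.5,0,0,0,0],[0.5,1,0,0,0,0]],
])

```text
time_s: 2.22
eef_pos: [486.4, 204.3, 403.9]
ee_rot: [-0.001, 0.705, 0.709, -0.0]
force: [0.6, -0.6, 0.7]
grip_width: 0.998
```

Emit:
drive_tool([
  [[0.12,0.5,0,0,0,0],[0.246,1,-0.4,0,0,0],[0.246,1,-0.8,0,0,0]],
])

```text
time_s: 2.6
eef_pos: [510.8, 306.9, 322.1]
ee_rot: [-0.001, 0.704, 0.711, 0.0]
force: [0.4, 0.0, -1.2]
grip_width: 1.003
```

Emit:
drive_tool([
  [[0,0.45,-0.2,0,0,0],[0,0.45,-0.2,0,0,0]],
])

```text
time_s: 2.85
eef_pos: [509.9, 353.9, 299.3]
ee_rot: [-0.002, 0.703, 0.712, -0.002]
force: [0.4, -0.5, -0.8]
grip_width: 0.997
```

```bash
python3 - <<'E'
from h import *
s=ctrl.sense();print(s['eef_pos'],s['ee_rot'],s['force'])
print(atz("top",140,186,50),atz("side",227,335,10))
t=viewer.capture("top");a=viewer.capture("side")
crop('top',t,100,220,190,280,6,'t1');crop('side',a,240,380,200,360,3.5,'s1')
E
```

```text
[509.94 353.91 299.34] [-0.    0.7   0.71 -0.  ] [ 0.41 -0.47 -0.8 ]
[641.85 391.17  50.  ] [662.98 395.61  10.  ]
```

View pics/s1.png

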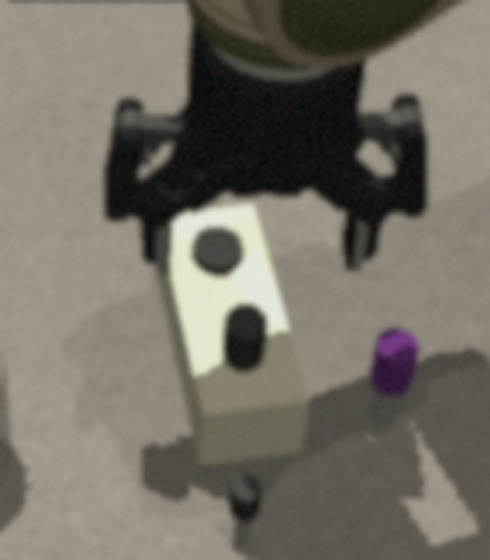

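Emit:
drive_tool([
  [[0.012,-0.04,-0.25,0,0,0],[0.012,-0.04,-0.45,0,0,0],[0.012,-0.04,-0.6,0,0,0],[0.012,-0.04,-0.7,0,0,0],[0.012,-0.04,-0.7,0,0,0]],
])

```text
time_s: 3.58
eef_pos: [512.0, 347.7, 231.7]
ee_rot: [-0.001, 0.703, 0.711, -0.0]
force: [0.4, 0.7, -0.2]
grip_width: 1.0
```

```bash
python3 - <<'E'
from h import *
s=ctrl.sense();print(s['eef_pos'],s['ee_rot'],s['force'])
t=viewer.capture("top");a=viewer.capture("side")
crop('top',t,100,220,190,280,6,'t2');crop('side',a,240,380,230,360,4,'s2')
E
```

```text
[512.02 347.74 231.69] [-0.    0.7   0.71 -0.  ] [ 0.44  0.74 -0.2 ]
```

View pics/s2.png

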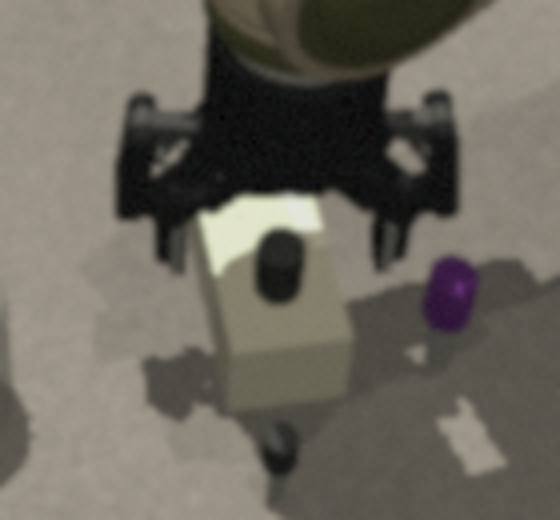

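```bash
python3 - <<'E'
from h import *
for p in [(512-43,347.7,58),(512+43,347.7,58),(512-43,347.7,71),(512+43,347.7,71),(511,350,82),(511,350,50)]:
    u=proj("side",p);print(p,(u-[240,230])*4)
E
```

```text
(469, 347.7, 58) [369.28 271.63]
(555, 347.7, 58) [181.89 271.76]
(469, 347.7, 71) [371.95 255.39]
(555, 347.7, 71) [182.55 255.55]
(511, 350, 82) [281.19 245.77]
(511, 350, 50) [277.   285.78]
```

Emit:
drive_tool([
  [[-0.005,0.02,0.03,0,0,0],[-0.005,0.02,0.03,0,0,0],[-0.005,0.02,0.03,0,0,0]],
], fingers=-0.25)

```text
time_s: 4.05
eef_pos: [511.6, 350.0, 235.8]
ee_rot: [-0.001, 0.703, 0.711, 0.001]
force: [-0.1, -0.8, 0.5]
grip_width: 0.384
```

```bash
python3 - <<'E'
from h import *
s=ctrl.sense();print(s['eef_pos'],s['ee_rot'],s['force'],s['grip_width'],ctrl.tip_reach)
t=viewer.capture("top");a=viewer.capture("side")
crop('side',a,265,345,260,340,7,'s3')
for z in(48,55,62,70):
  for dx in(-16,16):
    print(z,(proj("side",(511.5+dx,349.5,z))-[265,260])*7)
E
```

```text
[511.63 350.03 235.8 ] [-0.    0.7   0.71  0.  ] [-0.07 -0.81  0.47] 0.3839904978730418 173.4
48 [367.91 292.72]
48 [246.68 292.79]
55 [369.81 277.76]
55 [247.89 277.83]
62 [371.73 262.62]
62 [249.11 262.71]
70 [373.95 245.11]
70 [250.53 245.21]
```

View pics/s3.png

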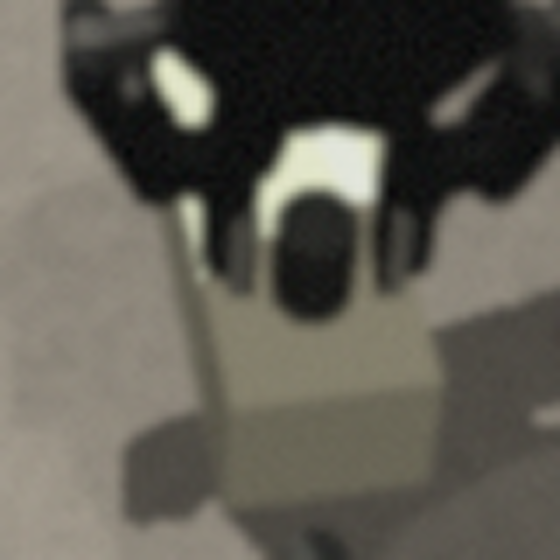

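Emit:
drive_tool([
  [[0,0,-0.04,0,0,0],[0,0,-0.07,0,0,0],[0,0,-0.075,0,0,0],[0,0,-0.075,0,0,0]],
])

```text
time_s: 4.65
eef_pos: [511.6, 350.0, 228.0]
ee_rot: [-0.001, 0.703, 0.711, 0.0]
force: [-0.6, 0.2, 0.3]
grip_width: 0.378
```

Emit:
drive_tool([
  [[0,0,0,0,0,0],[0,0,0,0,0,0],[0,0,0,0,0,0],[0,0,0,0,0,0]],
], fingers=-1, force=60)

```text
time_s: 5.15
eef_pos: [511.7, 350.0, 228.4]
ee_rot: [-0.001, 0.703, 0.711, 0.001]
force: [0.3, 0.9, 2.8]
grip_width: 0.24
```

```bash
python3 - <<'E'
from h import *
s=ctrl.sense();print(s['eef_pos'],s['ee_rot'],s['force'],s['wrist_torque'],s['grip_width'],ctrl.tip_reach,s['time_s'])
a=viewer.capture("side")
crop('side',a,265,345,260,340,7,'s4')
E
```

```text
[511.73 350.01 228.35] [-0.    0.7   0.71  0.  ] [0.33 0.89 2.83] [ 0.01 -0.01 -0.  ] 0.24026994819010372 173.4 5.15
```

View pics/s4.png

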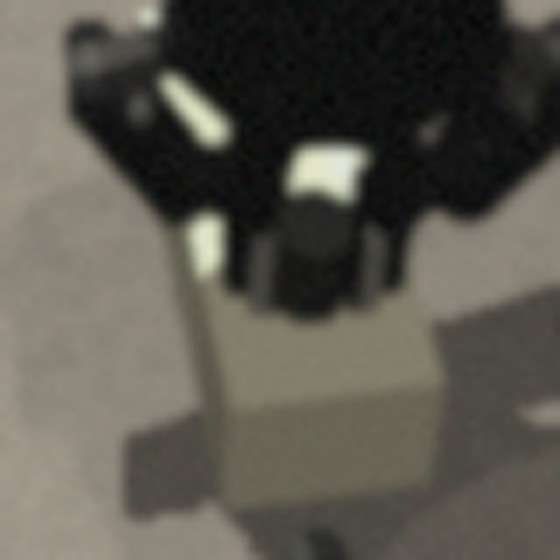

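Emit:
drive_tool([
  [[0,0,0.2,0,0,0],[0,0,0.5,0,0,0],[0,0,0.75,0,0,0],[0,0,1,0,0,0]],
])

```text
time_s: 5.7
eef_pos: [511.6, 349.9, 328.6]
ee_rot: [-0.001, 0.703, 0.711, 0.0]
force: [0.2, 0.7, -0.7]
grip_width: 0.238
```

Emit:
drive_tool([
  [[0,-0.3,0.2,0,0,0],[0,-0.65,0.2,0,0,0],[0,-1,0.2,0,0,0]],
])

```text
time_s: 6.08
eef_pos: [511.3, 248.9, 348.3]
ee_rot: [-0.001, 0.703, 0.711, -0.0]
force: [0.0, 0.8, -1.1]
grip_width: 0.239
```

Emit:
drive_tool([
  [[0,-0.35,0,0,0,0],[0,-0.7,0,0,0,0],[0,-1,0,0,0,0]],
])

```text
time_s: 6.45
eef_pos: [511.1, 147.7, 347.9]
ee_rot: [-0.001, 0.703, 0.711, -0.001]
force: [0.6, -0.3, -1.3]
grip_width: 0.235
```

Emit:
drive_tool([
  [[0,-0.35,0,0,0,0],[0,-0.7,0,0,0,0],[0,-1,0,0,0,0]],
])

```text
time_s: 6.82
eef_pos: [510.9, 46.5, 347.5]
ee_rot: [-0.002, 0.703, 0.711, -0.001]
force: [0.1, -0.1, 0.4]
grip_width: 0.231
```

Emit:
drive_tool([
  [[0,-0.35,0,0,0,0],[0,-0.7,0,0,0,0],[0,-1,0,0,0,0]],
])

```text
time_s: 7.2
eef_pos: [510.7, -54.7, 347.1]
ee_rot: [-0.002, 0.704, 0.711, -0.001]
force: [0.1, 0.8, -0.6]
grip_width: 0.24
```

Emit:
drive_tool([
  [[0.025,-0.28,-0.1,0,0,0],[0.05,-0.55,-0.25,0,0,0],[0.05,-0.55,-0.35,0,0,0],[0.05,-0.55,-0.35,0,0,0]],
])

```text
time_s: 7.7
eef_pos: [515.5, -109.1, 311.3]
ee_rot: [-0.003, 0.704, 0.711, -0.001]
force: [0.8, 0.7, -0.2]
grip_width: 0.24
```

```bash
python3 - <<'E'
from h import *
s=ctrl.sense();print(s['eef_pos'],s['ee_rot'],s['force'],s['wrist_torque'],s['grip_width'])
t=viewer.capture("top");a=viewer.capture("side")
crop('side',a,235,325,90,190,6,'s5');crop('top',t,260,410,175,245,5,'t5')
x,y,z=s['eef_pos']
for dz in(218.35,178.35,146.35):print((proj("side",(x,y,z-dz))-[235,90])*6)
E
```

```text
[ 515.48 -109.11  311.33] [-0.    0.7   0.71 -0.  ] [ 0.82  0.72 -0.18] [-0.   -0.06  0.03] 0.24039292936689063
[364.83 265.72]
[368.63 185.99]
[371.82 119.33]
```

View pics/s5.png

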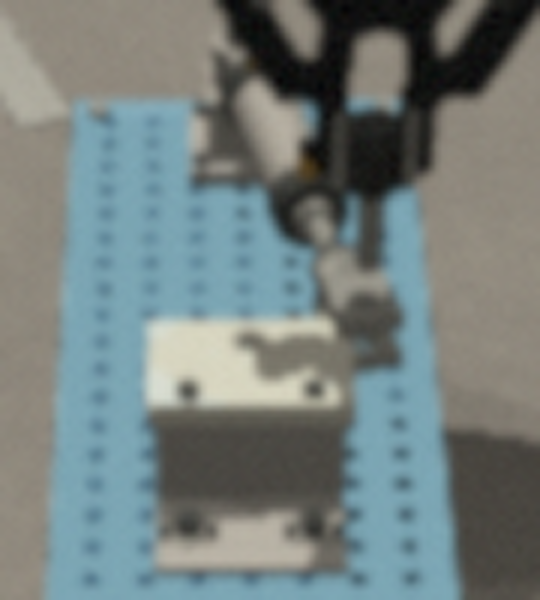

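View pics/t5.png

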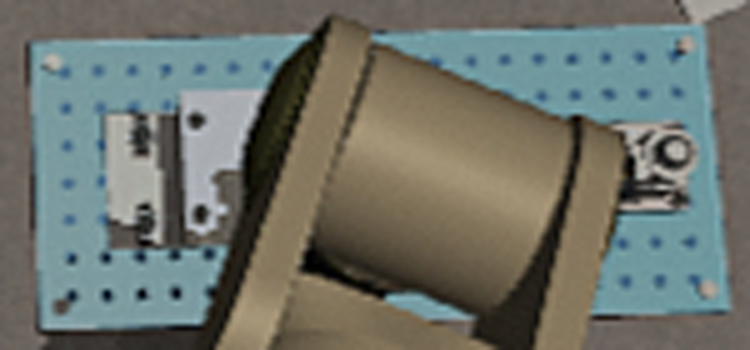

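```bash
cat >> h.py <<'E'
from scipy.spatial.transform import Rotation as Rn
def tilt():
    s=ctrl.sense();w,x,y,z=s['ee_rot'];R=Rn.from_quat([x,y,z,w])
    m=R.as_matrix();tip=s['eef_pos']+m@[0,0,218.35]
    # rotvec to reach exact target (jaw along x)
    Rt=Rn.from_matrix(np.array([[0,1,0],[1,0,0],[0,0,-1.]]))
    return dict(pos=s['eef_pos'],zax=m[:,2],tip=tip,turn=(Rt*R.inv()).as_rotvec()/(np.pi/2),f=s['force'],tq=s['wrist_torque'],g=s['grip_width'],t=s['time_s'])
E
python3 - <<'E'
from h import *
d=tilt();[print(k,v) for k,v in d.items()]
np.set_printoptions(precision=5);print(d['turn'])
a=cv2.imread('pics/s5.png')
g=cv2.cvtColor(a,cv2.COLOR_BGR2GRAY)
for y in range(195,275,10):print(y,g[y,345:405:4])
E
```

```text
pos [ 515.73 -108.95  312.4 ]
zax [-0.  0. -1.]
tip [ 514.79 -108.65   94.05]
turn [-0.   -0.   -0.01]
f [ 0.5   0.48 -0.35]
tq [-0.08 -0.01  0.05]
g 0.23776726430393783
t 7.8
[-0.0009  -0.00272 -0.00685]
195 [ 62  74  76  66  52  39  33  33  38  49  68  93 113 126 135]
205 [ 71  99 111  99  81  64  58  59  69  86 110 134 148 152 155]
215 [ 78 104 115 105  86  72  68  65  74  93 117 140 151 155 156]
225 [109 128 129 110  88  71  66  67  75  91 115 138 149 154 155]
235 [128 137 129 108  86  69  64  65  70  82 105 130 145 150 153]
245 [115 117 106  90  76  67  66  67  78  96 118 138 149 154 155]
255 [135 128 112  93  76  65  65  67  79  97 115 135 147 152 155]
265 [137 135 123 106  89  77  76  80  94 109 121 136 147 151 154]
```

Emit:
drive_tool([
  [[0.005,-0.004,-0.06,-0.001,-0.003,-0.007],[0.005,-0.004,-0.11,-0.001,-0.003,-0.007],[0.005,-0.004,-0.11,-0.001,-0.003,-0.007],[0.005,-0.004,-0.11,-0.001,-0.003,-0.007]],
], force=30)

```text
time_s: 8.3
eef_pos: [516.3, -109.3, 301.5]
ee_rot: [0.0, 0.707, 0.707, 0.0]
force: [-0.4, 0.1, -1.6]
grip_width: 0.235
```

```bash
python3 - <<'E'
from h import *
a=viewer.capture("side");crop('side',a,265,325,110,165,10,'s6')
np.set_printoptions(precision=4);d=tilt();[print(k,v) for k,v in d.items()]
for z in(76,82,94): print((proj("side",(516.2,-109.4,z))-[265,110])*10)
E
```

```text
pos [ 516.2672 -109.3357  301.5811]
zax [ 0.0008 -0.0003 -1.    ]
tip [ 516.4348 -109.3998   83.2312]
turn [0.0002 0.0005 0.0001]
f [ 0.3732 -0.4172 -0.7739]
tq [ 0.0058 -0.0705  0.0177]
g 0.233609519071642
t 8.35
[302.5535 296.7144]
[303.4566 277.5783]
[305.2824 238.8947]
```

View pics/s6.png

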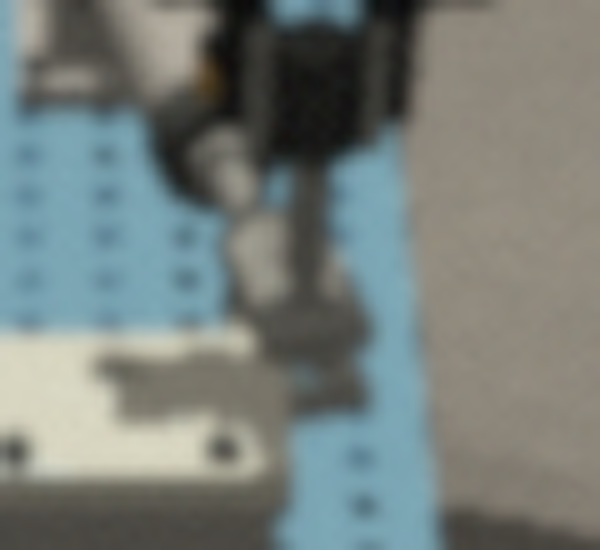

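Emit:
drive_tool([
  [[0,0,-0.03,0,0,0],[0,0,-0.06,0,0,0],[0,0,-0.07,0,0,0],[0,0,-0.07,0,0,0]],
])

```text
time_s: 8.85
eef_pos: [516.3, -109.3, 294.5]
ee_rot: [0.0, 0.707, 0.707, 0.0]
force: [-0.8, 0.2, 0.0]
grip_width: 0.24
```

Emit:
drive_tool([
  [[0,0,-0.01,0,0,0],[0,0,-0.01,0,0,0]],
])

```text
time_s: 9.1
eef_pos: [516.3, -109.3, 293.4]
ee_rot: [0.0, 0.707, 0.707, 0.0]
force: [-0.2, -0.1, -1.5]
grip_width: 0.237
```

Emit:
drive_tool([
  [[0,0,-0.01,0,0,0],[0,0,-0.01,0,0,0]],
])

```text
time_s: 9.35
eef_pos: [516.2, -109.3, 292.3]
ee_rot: [0.0, 0.707, 0.707, 0.0]
force: [0.8, 0.7, 0.4]
grip_width: 0.239
```

Emit:
drive_tool([
  [[0,0,-0.01,0,0,0],[0,0,-0.02,0,0,0]],
])

```text
time_s: 9.6
eef_pos: [516.2, -109.4, 290.3]
ee_rot: [0.0, 0.707, 0.707, 0.0]
force: [-0.7, -0.0, -0.9]
grip_width: 0.237
```

Emit:
drive_tool([
  [[0,0,-0.01,0,0,0],[0,0,-0.02,0,0,0],[0,0,-0.02,0,0,0]],
])

```text
time_s: 9.98
eef_pos: [516.2, -109.3, 288.1]
ee_rot: [-0.0, 0.707, 0.707, -0.0]
force: [-0.5, -0.1, -0.5]
grip_width: 0.241
```

```bash
python3 - <<'E'
from h import *
a=viewer.capture("side");crop('side',a,265,325,110,165,10,'s7')
np.set_printoptions(precision=4);d=tilt();[print(k,v) for k,v in d.items()]
E
```

```text
pos [ 516.199  -109.34    288.2037]
zax [ 0.     -0.0001 -1.    ]
tip [ 516.2067 -109.3524   69.8537]
turn [0.     0.     0.0001]
f [-0.2945 -1.2462 -0.2939]
tq [-0.031   0.0955  0.0171]
g 0.23886218695236766
t 10.025
```

View pics/s7.png

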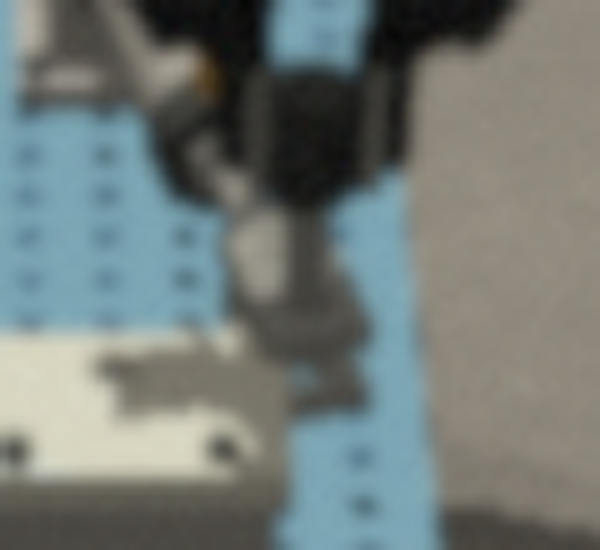

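```bash
python3 - <<'E'
from h import *
t=cv2.imread('pics/top0.png')[:,:,::-1];s=cv2.imread('pics/side0.png')[:,:,::-1]
print(t[200:216,306:330,0]);print(s[140:154,264:292,0])
for p in [(564,-94,67),(564,-94,57)]:print(proj("top",p),proj("side",p))
# predicted outline for candidates
for r in [6.5]:
  for n in("top","side"):
    print(n,[proj(n,(564+r*np.cos(a),-94+r*np.sin(a),67)) for a in np.arange(4)*np.pi/2])
E
```

```text
[[162 165 161 163 164 162 164 165 162 165 169 135 108 111 113 113 111 113
  111 113 114 113 112 111]
 [163 163 163 163 163 163 163 163 162 165 170 131 105 111 106 109 111 111
  111 110 111  99 105 112]
 [163 164 162 162 164 161 165 161 161 164 171 129 109 105  72  64  98 112
  111 113 103  73  72 104]
 [164 164 162 163 165 164 164 163 165 163 169 132 108 106  79  63  99 115
  114 111 101  76  81 106]
 [164 164 163 163 167 167 168 168 168 167 170 132 106 109 105 112 116 113
  111 112 112 116 112 114]
 [164 164 163 163 167 152 153 154 161 165 171 142 114 110 113 112 110 114
  111 113 112 112 112 116]
 [166 165 163 166 142  88  55  69 127 162 174 144 115 110 112 110 113 110
  112 111 113 114 112 110]
 [162 165 165 167 130 110 115  93  79 147 171 144 112 113 111 113 113 110
  112 113 111 108 110 111]
 [162 163 164 163 131 111 111 110  94 143 171 143 112 111 113 110 109 112
  112 115 113 111 109 114]
 [164 163 165 168 149 122 113 102 112 154 172 154 121 114  93  71  98 112
  109 112 114  93  71  95]
 [163 164 162 164 169 154 144 150 164 167 169 151 122 110  84  64  81 107
  112 110 117  8
[... 1728 characters left out ...]
 209 212 208 209 209 209 209 210
  211 210 211 210 210 211 209 210 211 209]
 [208 207 207 208 210 210 212 210 210 210 211 209 210 210 210 210 210 208
  208 210 210 209 203 206 207 210 209 210]
 [205 195 191 198 205 210 210 210 211 210 210 211 210 210 210 211 210 208
  210 212 209 203 191 187 198 206 210 209]
 [186 161 153 169 195 207 209 210 209 210 210 209 209 212 210 210 211 211
  210 211 205 186 155 149 167 192 207 210]]
[312.1  207.22] [276.43 146.37]
[311.58 207.68] [276.4 149.5]
top [array([311.97, 204.9 ]), array([309.76, 207.29]), array([312.23, 209.54]), array([314.44, 207.15])]
side [array([273.86, 146.39]), array([276.48, 147.96]), array([279.01, 146.35]), array([276.39, 144.79])]
```

Emit:
drive_tool([
  [[0.04,0.015,0,0,0,0],[0.1,0.035,0,0,0,0],[0.17,0.055,0,0,0,0],[0.24,0.075,0,0,0,0],[0.24,0.075,0,0,0,0]],
])

```text
time_s: 10.65
eef_pos: [540.7, -101.6, 288.1]
ee_rot: [0.0, 0.707, 0.707, 0.0]
force: [1.4, -0.9, -0.6]
grip_width: 0.233
```

Emit:
drive_tool([
  [[0.06,0.02,0,0,0,0],[0.12,0.04,0,0,0,0],[0.18,0.055,0,0,0,0],[0.22,0.07,0,0,0,0],[0.24,0.072,0,0,0,0],[0.24,0.072,0,0,0,0]],
])

```text
time_s: 11.4
eef_pos: [564.7, -94.3, 288.1]
ee_rot: [0.0, 0.707, 0.707, 0.0]
force: [-0.3, -0.0, -1.4]
grip_width: 0.237
```

```bash
python3 - <<'E'
from h import *
a=viewer.capture("side");crop('side',a,235,325,90,190,6,'s8')
np.set_printoptions(precision=4);d=tilt();[print(k,v) for k,v in d.items()]
E
```

```text
pos [564.6689 -94.3367 288.1258]
zax [ 0.0006  0.0003 -1.    ]
tip [564.7924 -94.2687  69.7758]
turn [-0.0002  0.0004 -0.0001]
f [ 0.5274 -1.2551 -1.435 ]
tq [-0.1713 -0.0928 -0.0025]
g 0.23447072427762983
t 11.45
```

View pics/s8.png

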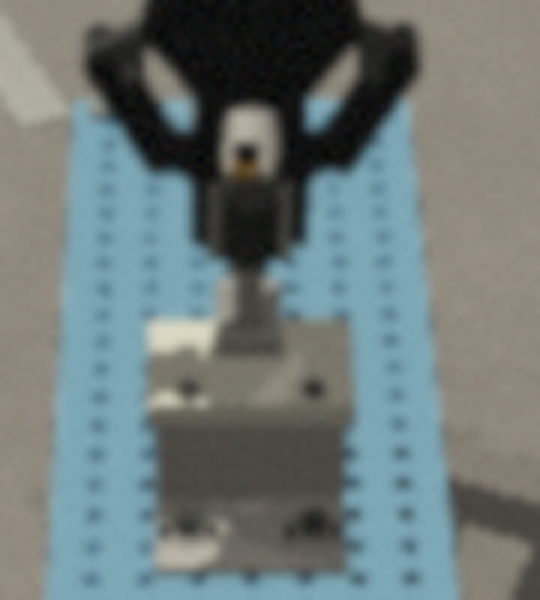

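Emit:
drive_tool([
  [[0,-0.002,-0.01,0,0,0],[0,-0.002,-0.02,0,0,0],[0,-0.002,-0.02,0,0,0]],
])

```text
time_s: 11.82
eef_pos: [564.6, -94.5, 286.0]
ee_rot: [-0.0, 0.707, 0.707, 0.0]
force: [0.5, 0.4, -0.6]
grip_width: 0.24
```

Emit:
drive_tool([
  [[0,0,-0.005,0,0,0],[0,0,-0.01,0,0,0],[0,0,-0.01,0,0,0]],
])

```text
time_s: 12.2
eef_pos: [564.6, -94.5, 285.0]
ee_rot: [-0.0, 0.707, 0.707, 0.0]
force: [-0.3, -0.7, -0.6]
grip_width: 0.24
```

Emit:
drive_tool([
  [[0,0,-0.005,0,0,0],[0,0,-0.007,0,0,0],[0,0,-0.007,0,0,0]],
])

```text
time_s: 12.58
eef_pos: [564.6, -94.5, 284.3]
ee_rot: [-0.0, 0.707, 0.707, 0.0]
force: [-0.2, -0.3, -0.4]
grip_width: 0.236
```

Emit:
drive_tool([
  [[0,0,-0.003,0,0,0],[0,0,-0.005,0,0,0],[0,0,-0.005,0,0,0]],
])

```text
time_s: 12.95
eef_pos: [564.6, -94.5, 283.7]
ee_rot: [-0.0, 0.707, 0.707, 0.0]
force: [0.5, -0.1, -0.5]
grip_width: 0.237
```

Emit:
drive_tool([
  [[0,0,-0.003,0,0,0],[0,0,-0.007,0,0,0],[0,0,-0.007,0,0,0]],
])

```text
time_s: 13.32
eef_pos: [564.6, -94.5, 283.0]
ee_rot: [-0.0, 0.707, 0.707, 0.0]
force: [-0.3, 0.9, -0.3]
grip_width: 0.238
```

Emit:
drive_tool([
  [[0,0,-0.003,0,0,0],[0,0,-0.007,0,0,0],[0,0,-0.007,0,0,0]],
])

```text
time_s: 13.7
eef_pos: [564.6, -94.5, 282.3]
ee_rot: [-0.0, 0.707, 0.707, 0.0]
force: [0.5, -0.5, -1.4]
grip_width: 0.236
```

Emit:
drive_tool([
  [[0,0,-0.003,0,0,0],[0,0,-0.007,0,0,0],[0,0,-0.007,0,0,0]],
])

```text
time_s: 14.08
eef_pos: [564.6, -94.5, 281.5]
ee_rot: [-0.0, 0.707, 0.707, 0.0]
force: [0.7, -0.5, -0.4]
grip_width: 0.24
```

Emit:
drive_tool([
  [[0,0,-0.005,0,0,0],[0,0,-0.01,0,0,0],[0,0,-0.01,0,0,0]],
])

```text
time_s: 14.45
eef_pos: [564.6, -94.6, 280.5]
ee_rot: [-0.0, 0.707, 0.707, 0.0]
force: [0.1, -0.1, -1.0]
grip_width: 0.229
```

Emit:
drive_tool([
  [[0,0,-0.01,0,0,0],[0,0,-0.02,0,0,0],[0,0,-0.03,0,0,0],[0,0,-0.03,0,0,0]],
])

```text
time_s: 14.95
eef_pos: [564.6, -94.5, 277.4]
ee_rot: [-0.0, 0.707, 0.707, 0.0]
force: [0.9, -0.3, -1.1]
grip_width: 0.239
```

Emit:
drive_tool([
  [[0,0,-0.01,0,0,0],[0,0,-0.02,0,0,0],[0,0,-0.02,0,0,0]],
])

```text
time_s: 15.32
eef_pos: [564.6, -94.5, 275.3]
ee_rot: [-0.0, 0.707, 0.707, 0.0]
force: [0.2, -0.2, -1.7]
grip_width: 0.235
```

Emit:
drive_tool([
  [[0,0,-0.008,0,0,0],[0,0,-0.015,0,0,0],[0,0,-0.015,0,0,0]],
])

```text
time_s: 15.7
eef_pos: [564.6, -94.5, 273.7]
ee_rot: [-0.0, 0.707, 0.707, 0.0]
force: [0.7, -1.6, -1.0]
grip_width: 0.232
```

Emit:
drive_tool([
  [[0,0,-0.008,0,0,0],[0,0,-0.015,0,0,0],[0,0,-0.015,0,0,0]],
])

```text
time_s: 16.08
eef_pos: [564.6, -94.5, 272.2]
ee_rot: [-0.0, 0.707, 0.707, 0.0]
force: [0.8, 0.1, -0.6]
grip_width: 0.234
```

Emit:
drive_tool([
  [[0,0,-0.01,0,0,0],[0,0,-0.02,0,0,0],[0,0,-0.02,0,0,0]],
])

```text
time_s: 16.45
eef_pos: [564.6, -94.5, 270.1]
ee_rot: [-0.0, 0.707, 0.707, 0.0]
force: [0.1, -1.2, -0.4]
grip_width: 0.239
```

Emit:
drive_tool([
  [[0,0,-0.015,0,0,0],[0,0,-0.03,0,0,0],[0,0,-0.045,0,0,0],[0,0,-0.06,0,0,0],[0,0,-0.06,0,0,0]],
])

```text
time_s: 17.08
eef_pos: [564.6, -94.6, 263.9]
ee_rot: [-0.0, 0.707, 0.707, 0.0]
force: [0.5, -0.6, -1.0]
grip_width: 0.238
```

Emit:
drive_tool([
  [[0,0,-0.015,0,0,0],[0,0,-0.03,0,0,0],[0,0,-0.045,0,0,0],[0,0,-0.06,0,0,0],[0,0,-0.06,0,0,0]],
])

```text
time_s: 17.7
eef_pos: [564.6, -94.6, 257.8]
ee_rot: [-0.0, 0.707, 0.707, 0.0]
force: [-0.2, -1.4, -1.1]
grip_width: 0.234
```

Emit:
drive_tool([
  [[0,0,-0.008,0,0,0],[0,0,-0.015,0,0,0],[0,0,-0.015,0,0,0]],
])

```text
time_s: 18.08
eef_pos: [564.6, -94.6, 256.2]
ee_rot: [-0.001, 0.707, 0.707, 0.0]
force: [0.0, -1.2, -1.2]
grip_width: 0.238
```

```bash
python3 - <<'E'
from h import *
a=viewer.capture("side");crop('side',a,235,325,90,190,6,'s9')
np.set_printoptions(precision=4);d=tilt();[print(k,v) for k,v in d.items()]
E
```

```text
pos [564.5746 -94.5594 256.2164]
zax [-0.0006  0.0008 -1.    ]
tip [564.4368 -94.3797  37.8665]
turn [-0.0005 -0.0004 -0.0001]
f [ 0.134  -1.0231 -0.094 ]
tq [-0.1096 -0.0929 -0.0029]
g 0.2376544105646187
t 18.125
```

View pics/s9.png

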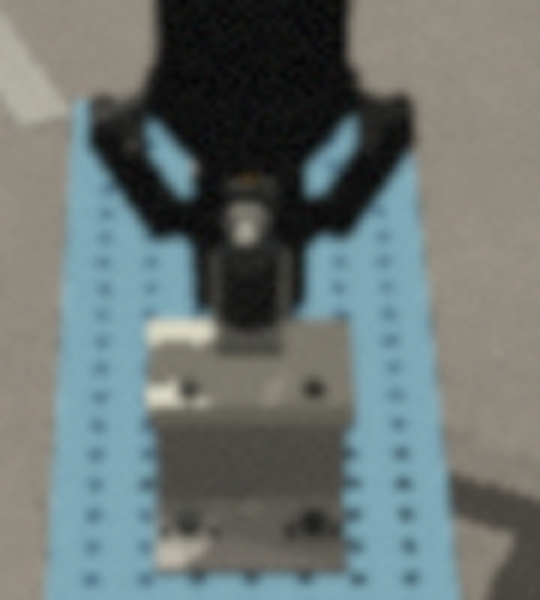

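Expected 1.9 mm left. Small steps until contact.

Emit:
drive_tool([
  [[0,0,-0.005,0,0,0],[0,0,-0.01,0,0,0],[0,0,-0.01,0,0,0]],
])

```text
time_s: 18.5
eef_pos: [564.6, -94.6, 255.2]
ee_rot: [-0.001, 0.707, 0.707, 0.0]
force: [0.4, -0.9, -0.3]
grip_width: 0.236
```

Emit:
drive_tool([
  [[0,0,-0.003,0,0,0],[0,0,-0.005,0,0,0],[0,0,-0.005,0,0,0]],
])

```text
time_s: 18.88
eef_pos: [564.6, -94.6, 254.7]
ee_rot: [-0.001, 0.707, 0.707, 0.0]
force: [0.1, -1.3, -0.4]
grip_width: 0.238
```

Emit:
drive_tool([
  [[0,0,-0.003,0,0,0],[0,0,-0.003,0,0,0]],
])

```text
time_s: 19.12
eef_pos: [564.6, -94.6, 254.4]
ee_rot: [-0.001, 0.707, 0.707, 0.0]
force: [-0.0, -1.2, -0.7]
grip_width: 0.236
```

Emit:
drive_tool([
  [[0,0,-0.003,0,0,0],[0,0,-0.003,0,0,0]],
])

```text
time_s: 19.38
eef_pos: [564.6, -94.6, 254.2]
ee_rot: [-0.0, 0.707, 0.707, 0.0]
force: [0.1, 0.2, 1.2]
grip_width: 0.239
```

Emit:
drive_tool([
  [[0,0,-0.003,0,0,0],[0,0,-0.003,0,0,0]],
])

```text
time_s: 19.62
eef_pos: [564.7, -94.5, 254.2]
ee_rot: [-0.0, 0.707, 0.707, 0.0]
force: [-1.6, -0.1, 3.8]
grip_width: 0.23
```

Emit:
drive_tool([
  [[0,0,-0.002,0,0,0],[0,0,-0.002,0,0,0]],
])

```text
time_s: 19.88
eef_pos: [564.7, -94.6, 254.1]
ee_rot: [-0.0, 0.707, 0.707, 0.0]
force: [-0.2, -0.7, 5.2]
grip_width: 0.234
```

Emit:
drive_tool([
  [[0,0,0,0,0,0],[0,0,0,0,0,0],[0,0,0,0,0,0]],
], fingers=0.1)

```text
time_s: 20.25
eef_pos: [564.6, -94.5, 253.9]
ee_rot: [-0.0, 0.707, 0.707, 0.0]
force: [-0.3, 0.1, -0.2]
grip_width: 0.551
```

Emit:
drive_tool([
  [[0,0,0.1,0,0,0],[0,0,0.3,0,0,0],[0,0,0.6,0,0,0],[0,0,1,0,0,0]],
])

```text
time_s: 20.75
eef_pos: [564.4, -94.5, 355.0]
ee_rot: [-0.001, 0.707, 0.707, -0.0]
force: [0.5, 0.9, 0.2]
grip_width: 0.549
```

Emit:
drive_tool([
  [[-0.5,0.4,0.3,0,0,0],[-1,0.8,0.5,0,0,0],[-1,1,0.5,0,0,0]],
])

```text
time_s: 21.12
eef_pos: [462.4, 6.8, 407.2]
ee_rot: [0.0, 0.707, 0.707, 0.001]
force: [0.8, -0.6, 0.6]
grip_width: 0.551
```

Emit:
drive_tool([
  [[0,0.5,0,0,0,0],[0,1,0,0,0,0],[0,1,0,0,0,0]],
])

```text
time_s: 21.5
eef_pos: [461.8, 109.2, 407.9]
ee_rot: [0.001, 0.706, 0.709, 0.001]
force: [0.2, 0.1, -0.4]
grip_width: 0.55
```

Emit:
drive_tool([
  [[0,0.5,0,0,0,0],[0,1,0,0,0,0],[0,1,0,0,0,0]],
])

```text
time_s: 21.88
eef_pos: [461.6, 210.6, 408.2]
ee_rot: [0.001, 0.705, 0.71, 0.001]
force: [-0.4, -0.2, 0.3]
grip_width: 0.546
```

```bash
python3 - <<'E'
from h import *
a=viewer.capture("side");t=viewer.capture("top")
crop('side',a,235,325,90,190,6,'s10');crop('top',t,260,410,175,245,5,'t10')
cv2.imwrite('pics/side10.png',a[:,:,::-1])
np.set_printoptions(precision=4);d=tilt();[print(k,v) for k,v in d.items()]
for z in(108,76):print(proj("side",(564.6,-94.5,z)),(proj("side",(564.6,-94.5,z))-[235,90])*6,(proj("top",(564.6,-94.5,z))-[260,175])*5)
E
```

```text
pos [461.9363 208.5136 408.0907]
zax [ 0.0028  0.0003 -1.    ]
tip [462.5531 208.5899 189.7416]
turn [-0.0002  0.0018 -0.0027]
f [-0.2093 -0.5668  0.0323]
tq [ 0.0447 -0.0036 -0.0269]
g 0.5520360468116136
t 21.975
[276.3508 133.0162] [248.1048 258.0974] [272.5882 150.1414]
[276.2272 143.4   ] [247.3632 320.3997] [263.7348 157.9038]
```

View pics/s10.png

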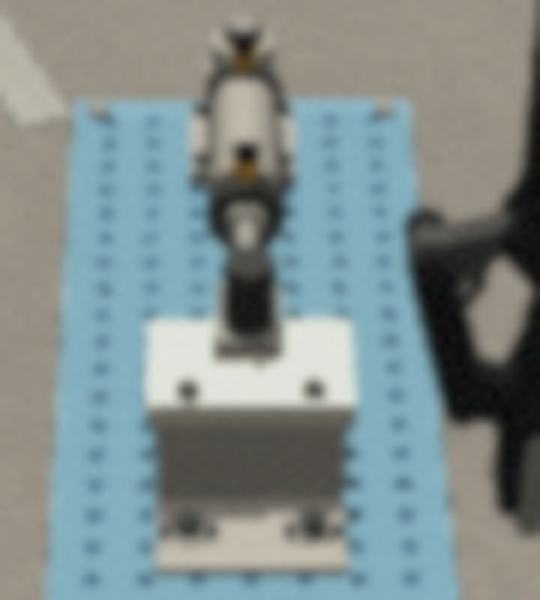

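View pics/t10.png

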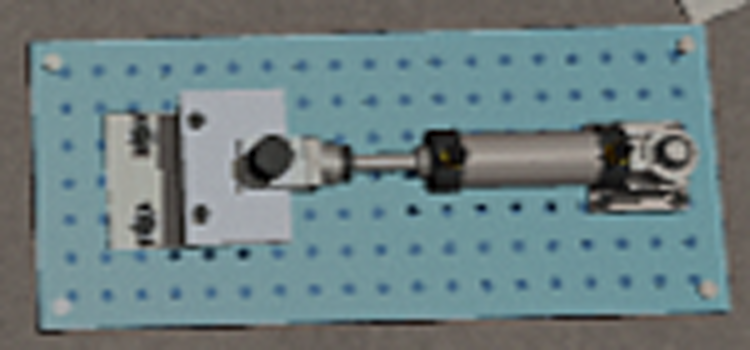

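View pics/side10.png

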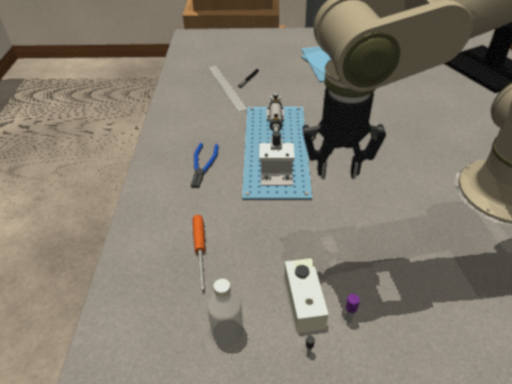

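The pictures show the knob seated upright on the fork: knob top at about (270, 157) in the top crop, against a predicted (273, 150). The spare pin, pliers, screwdriver and bottle are where they started, and the gripper is clear.

```bash
python3 - <<'E'
from rig import ctrl
print(ctrl.finish_job())
E
```

```text
the job is handed in; nothing more can be done
None
```

The clevis pin is through the fork and the lug with its knob home on the fork. I released it, moved the gripper clear and handed the job in at about 22 s; no verdict was reported.

- **What I did:** I took the tall-knob pin from the holder, put it in the fork's upper cheek and swung the fork over the lug. The lug's hole was visible in the first pictures before the fork covered it, so I aimed at it from those. The pin went in on the first try.
- **Depth and force:** The knob met the fork at TCP z of about 254.2 mm, against an expected 254.35 mm. The highest reading at the end of any move was about 5 N, when the knob seated. Forces within a move are not reported, so I could not see peaks between readings.
- **Last pictures:** They show the pin upright in the fork, the cylinder lined up along the rig, and the spare pin, pliers, screwdriver and bottle unmoved by eye.
- **Disagreements:** The knob's top appeared about 1 to 1.5 pixels from where I predicted it, roughly 3 to 4 mm. This was judged by eye on blurred pictures, and I did not measure final positions more closely. The two cameras also differed by 1 to 2 mm throughout, within their stated calibration.

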